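Spot the brass bracket blank with the snap punch

ROBOT

A 6-joint arm with a two-finger parallel gripper is mounted at the origin on the work surface. World frame = base frame: x ahead of the robot, y to its left, z up, the work surface at z = 0. Lengths are in m, angles in rad, forces in N, time in s.
With the tool pointing down it reaches from about 0.3 to 0.775 m from the base axis. Payload 14.6 kg.
Tool frame: the origin (TCP) lies on the mounting face of the last link; the fingertips stand 199 mm ahead of it and the grasp point (between the pads) lies 180 mm ahead of it; z points along the fingers, y is the line along which they close (so a half turn about z gives the same grasp; the last joint's range is limited). The gripper opens to 94 mm and grips with 3 to 60 N. Pads are 16 mm wide; open, the fingers measure 119 mm over their backs; the gripper's body (75 mm by 177 mm) begins 78 mm behind the grasp point.
Start: joints at [1.061, 0.3, 1.521, -0, 1.321, -0.067], TCP at [0.236, 0.497, 0.405] pointing down, gripper open.
Joint ranges: [-3.03, 3.03], [-0.79, 2.21], [0.23, 2.52], [-1.04, 4.18], [0, 3.07], [-2.55, 2.55]. Speed limits (rad/s): [2.22, 2.22, 2.57, 3.14, 3.14, 3.14].

INTERFACE

Orientations are given as [roll, pitch, yaw] about the fixed x, y, z axes, in that order (R = Rz(yaw) Ry(pitch) Rx(roll)).
In Python, from station import get_obs, camera, hand_in gives the robot as it stands.
- The arm moves only by the tool apply_moves, never from a script. Its argument "increments" is a list of rows, each an object of numbers: "tx", "ty", "tz": the shift along the tool's x, y, z as a fraction of full scale; "ax", "ay", "az": the turn, a rotation vector about the tool's x, y, z as a fraction of full scale. In form: [{"tx": .., "ty": .., "tz": .., "ax": .., "ay": .., "az": ..}, ...]. A call has 1 to 12 rows; each row shifts and turns the commanded pose from where the row before left it, along the tool's axes as they then stand; what a row does not reach is not made up. Full scale, the value 1, is 30 mm for a shift and 5 degrees for a turn. A row lasts 1/8 s, in which the tool goes at most 62.5 mm and 10.7 degrees, less where a joint would pass 70% of its speed; a pose out of reach is approached as far as the arm can. A call with a number of a shift or a turn outside -1 to 1 is refused whole. A call with a gripper value outside its range is refused whole. "jaw" is the closure, from 0 (fully open) to 1 (shut), set as the call begins (left out, the last holds). The fingers move at their own pace and stop on an object; "force" is the grip in N (left out, the last holds). Time passes only in rows, so rows that do not move let the fingers close. It gives the time, the measured TCP pose, the force, the opening and the grip force at its end, in the units of the state.
- get_obs(): the state, without advancing time (a new reading comes with each control period).
- camera(name): name is "scene" or "top" or "wrist"; returns a dict with "pixels" (400x640x3 uint8, red, green, blue), "camera_matrix" (3x3 intrinsics, pixels), "R" (3x3) and "t" (3): a world point X has camera coordinates R X + t; the wrist camera has in their place "T_tool_cam" (4x4, takes a point from camera to tool coordinates, whose origin is the TCP and whose axes are the flange's). Camera axes: x right, y down, z forward; pixel columns grow to the right and rows downward; lengths in m; the calibration is good to about 2 mm. A picture is of the moment at which its call begins: read the wrist's pose just before it. There is no depth.
- hand_in(): hands the job in; it is judged then, once.
The state is a dict: "time_s": time; "qpos": joint angles; "joint_vel": joint speeds; "tau": joint torques, N m; "ee_pos": TCP position; "eef_rot": TCP orientation; "force": force on the tool from outside, world axes, zero at the start; "moment": the same for the moment, N m; "grip_width": finger opening in m; "grip_force": force on a finger pad.
Only numpy, scipy, OpenCV 4.12 (cv2) and the standard library are available. Lean on these libraries where they do the work, as an engineer would, in place of code of your own. Each camera call takes 0.05 s, during which the arm holds its last target. There are 200 camera calls.

TASK

Stand the orange-capped spring punch upright on the drill spot of the brass bracket blank, centred in its red ring, and press it straight down until its spring snaps and the barrel stays down. Fire it nowhere else, and leave it standing there on the spot.

Things in the scene. Friction and masses are not known exactly. Their poses are not given: they have to be found in the camera images.
- punch_grip (a point): Grip point of the loose upright spring punch (0.3 kg): on its axis, on the ribbed aluminium barrel, 26 mm in diameter, which runs 35 mm below to 17 mm above this point, with an orange cap (28 mm diameter) on top ending 36 mm above it. It is 90 mm above the foot's underside while cocked, 80 mm once snapped. z is up along the punch. The blue-all-over tool is not the punch.
- punch_foot (a point): Centre of the underside of the punch's dark round guide foot (50 mm diameter, 10 mm thick, narrowing to a sleeve 30 mm in diameter that ends 45 mm up; a 10 mm yellow band shows above it while cocked). z is up along the punch. When the punch is lifted by the barrel the foot hangs along with it.
- plunger (a joint): How far the barrel is pushed down into the sleeve, m: 0 cocked (start), 0.010 at a hard stop. The hidden spring holds it up against about 12 N, then yields ever more easily, snaps over at about 6 mm and itself pulls the barrel down and holds it there, yellow band hidden; it stays down when released. Press while holding the barrel, or push on the cap.
- blank_brass_spot (a point): Drill spot on top of the loose brass-coloured bracket blank: a red dot in a red ring 32 mm in diameter. The blank (70 x 90 x 8 mm, 0.3 kg) lies flat on the 3 mm red bench mat; the spot lies 10 mm from its centre along its long side (its y), away from the two small holes; z is up. Aluminium and black blanks of the same shape are bystanders.
Not all that is in view belongs to the job. Leave any green look-alike of the part that bears punch_grip alone.

How it is judged:
By the outcome, as a careful person would: the job done as asked, in the order asked, and still so for the second after the job is handed in, with the robot touching nothing.
It also fails if it takes over 32 s, if anything falls off the work surface, if the arm or the gripper's body presses on something with over 40 N, if the wrist force passes 120 N, or if a joint passes its speed limit or range.

## Working session

There is one attempt and no reset: what is moved stays moved. The work goes in short steps, Python scripts to look and compute and a tool call to move; the robot and the scene stay as the last step left them, time stands still between calls to the robot, and variables do not carry over. Pictures are saved under pics/ and viewed, at most 10 in all, crops included, and the job is handed in when it is done.

Besides the shell and the picture viewer there is one more tool, called after "Call:" as a command line: name --argument value ..., lists and objects as JSON in quotes. apply_moves: Moves the arm, as the interface text tells. Its arguments: {"type":"object","properties":{"increments":{"type":"array"},"jaw":{"type":"number"},"force":{"type":"number"}},"required":["increments"]}

```bash
mkdir -p pics; ls
cat > h.py <<'E'
import numpy as np,cv2
from station import get_obs,camera,hand_in
from scipy.spatial.transform import Rotation as Ro
def shot(n,f=None):
    o=get_obs();c=camera(n);K=np.array(c['camera_matrix'])
    if n=='wrist':
        T=np.eye(4);T[:3,:3]=Ro.from_euler('xyz',o['eef_rot']).as_matrix();T[:3,3]=o['ee_pos']
        M=np.linalg.inv(T@np.array(c['T_tool_cam']));R,t=M[:3,:3],M[:3,3]
    else: R,t=np.array(c['R']),np.array(c['t'])
    if f:
        cv2.imwrite('pics/%s.png'%f,c['pixels'][:,:,::-1]); np.savez('pics/%s.npz'%f,K=K,R=R,t=t)
    return c['pixels'],K,R,t
def load(f): d=np.load('pics/%s.npz'%f);return d['K'],d['R'],d['t']
def ray(f,u,v):
    K,R,t=load(f);d=R.T@np.linalg.inv(K)@np.array([u,v,1.]);return -R.T@t,d/np.linalg.norm(d)
def onz(f,u,v,z):
    c,d=ray(f,u,v);return c+d*(z-c[2])/d[2]
def tri(obs):
    A=np.zeros((3,3));b=np.zeros(3)
    for f,u,v in obs:
        c,d=ray(f,u,v);P=np.eye(3)-np.outer(d,d);A+=P;b+=P@c
    return np.linalg.solve(A,b)
def proj(f,X):
    K,R,t=load(f);p=K@(R@np.array(X)+t);return p[:2]/p[2]
E
python3 -c "
from h import *
shot('scene','s0');shot('top','t0')
a=cv2.imread('pics/s0.png');b=cv2.imread('pics/t0.png')
print(get_obs())
for f in('s0','t0'):
  print(-load(f)[1].T@load(f)[2])
"
```

```text
pics
{'time_s': 0.1, 'qpos': array([ 1.06138709e+00,  3.00405381e-01,  1.52149090e+00, -2.62811841e-05,
        1.32069328e+00, -6.65846281e-02]), 'joint_vel': array([ 0.00047523, -0.00092145, -0.0015508 , -0.00029127,  0.00019202,
        0.00173769]), 'tau': array([ 1.99535112e-03, -5.32645512e+01, -3.53280544e+01,  7.10531906e-02,
        2.35559227e-02, -5.98373276e-05]), 'ee_pos': array([0.23565609, 0.49693   , 0.40416043]), 'eef_rot': array([-3.14059626e+00, -4.09289127e-05,  2.69877454e+00]), 'force': array([ 0.39915897,  0.25619992, -0.23097038]), 'moment': array([0.00993627, 0.06708715, 0.00722071]), 'grip_force': 0.0, 'grip_width': 0.09394734111465888}
[ 0.96859573 -0.61080935  0.87369599]
[ 0.42564266 -0.04823882  1.01384057]
```

View pics/t0.png

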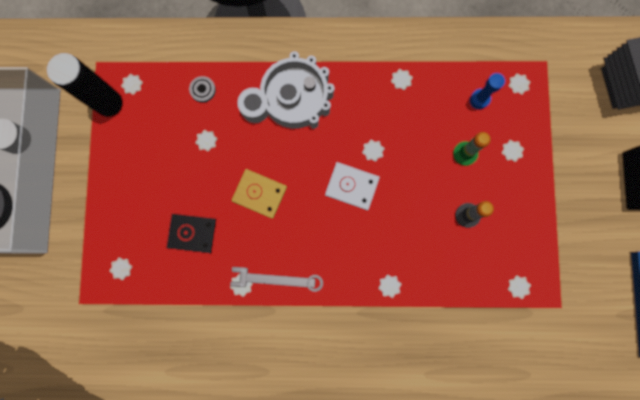

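View pics/s0.png

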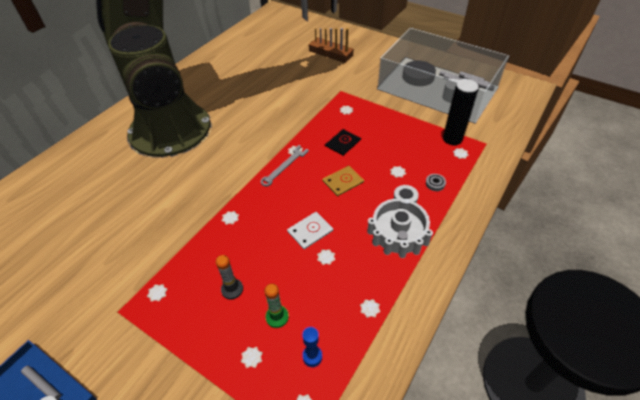

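Candidates in the top view are the dark-footed tool with an orange cap (cap 486,209), the green-footed look-alike with an orange cap (482,139), and the all-blue tool (495,81). The dark-footed one fits the description. In the scene view it is the one with cap (223,262) and foot (231,289). The brass blank is at top (259,193), with its ring at (254,191). I'll confirm these in one enlarged crop.

```bash
python3 -c "
from h import *
a=cv2.imread('pics/s0.png');b=cv2.imread('pics/t0.png')
r=lambda i:cv2.resize(i,(400,300),interpolation=cv2.INTER_CUBIC)
im=np.vstack([np.hstack([r(a[240:330,200:320]),r(b[120:240,420:580])]),np.hstack([r(a[155:215,305:385]),r(b[160:226,220:308])])])
cv2.imwrite('pics/c0.png',im)
cap=tri([('t0',486,209),('s0',223,262)]);foot=tri([('t0',467,214),('s0',231,289)]);spot=tri([('t0',254.5,191.5),('s0',343,180.5)])
print(cap,foot,spot)
print(onz('t0',254.5,191,.011),onz('t0',259.5,193,.011),onz('t0',278,190,.011),onz('t0',269.5,209,.011))
"
```

```text
[ 0.53049895 -0.32531124  0.11793955] [ 0.53084875 -0.3248761   0.00691607] [0.57287924 0.09526616 0.00113022]
[0.57648083 0.09761341 0.011     ] [0.57249602 0.08753898 0.011     ] [0.57867799 0.05076996 0.011     ] [0.54055768 0.06695154 0.011     ]
```

View pics/c0.png

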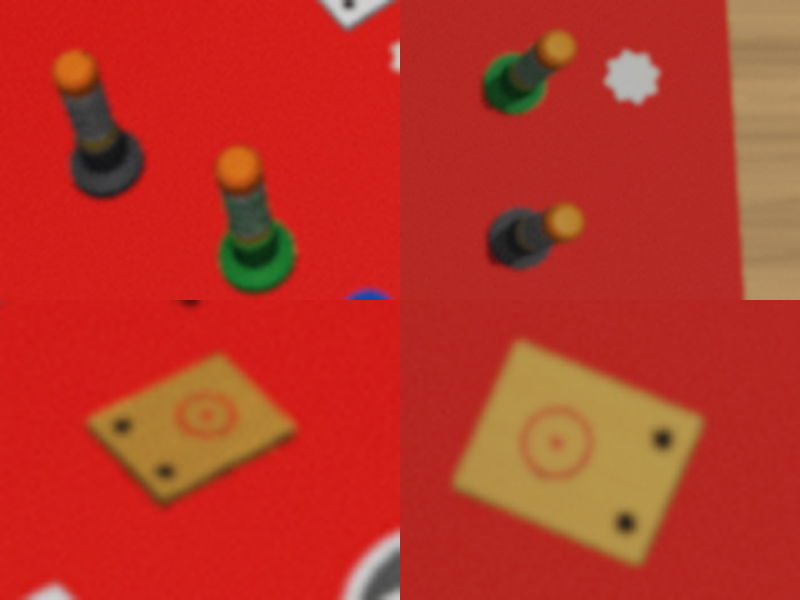

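The crop confirms it: the dark foot with a grey barrel and orange cap is the punch, at about (0.531,-0.325). The foot of the other orange-capped tool is green. The red ring on the brass blank is the end away from the holes. I'm moving over the punch now.

Call:
apply_moves --increments '[{"tx": -0.5,"ty": -0.5},{"tx": -1,"ty": -1},{"tx": -1,"ty": -1},{"tx": -1,"ty": -1},{"tx": -1,"ty": -1},{"tx": -1,"ty": -1},{"tx": -1,"ty": -1},{"tx": -1,"ty": -1},{"tx": -1,"ty": -1},{"tx": -1,"ty": -1},{"tx": -1,"ty": -1},{"tx": -1,"ty": -1}]' --jaw 0

```text
schema error: expected keys tx, ty, tz, ax, ay, az
```

Call:
apply_moves --increments '[{"tx": -1,"ty": -1},{"tx": -1,"ty": -1},{"tx": -1,"ty": -1},{"tx": -1,"ty": -1},{"tx": -1,"ty": -1},{"tx": -1,"ty": -1},{"tx": -0.6,"ty": -0.6},{}]'

```text
schema error: expected keys tx, ty, tz, ax, ay, az
```

```bash
python3 -c "
from h import *
o=get_obs();print(o['time_s'],o['ee_pos'],o['eef_rot'])
shot('wrist','w0');print(proj('w0',[.5305,-.325,.129]),proj('w0',[.5305,-.325,.003]))"
```

```text
0.1 [0.23565609 0.49693    0.40416043] [-3.14059626e+00 -4.09289127e-05  2.69877454e+00]
[-87.15026904 598.01810471] [  3.39247923 492.71649693]
```

View pics/w0.png

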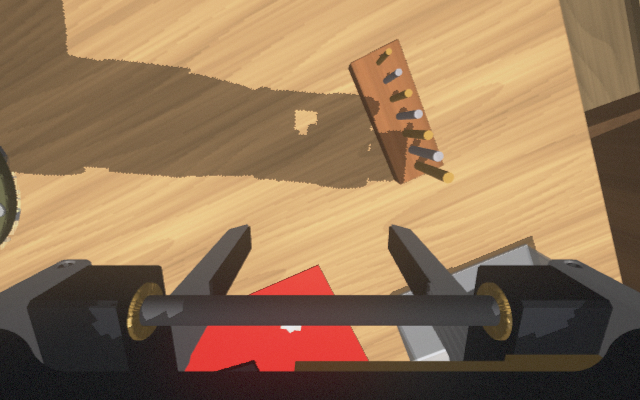

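Nothing moved, because every row needs all six keys. The picture is only the start view (the fingers at left and right of column 320), so I'm resending with full rows.

Call:
apply_moves --increments '[{"tx": -0.5,"ty": -0.5,"tz": 0,"ax": 0,"ay": 0,"az": 0},{"tx": -1,"ty": -1,"tz": 0,"ax": 0,"ay": 0,"az": 0},{"tx": -1,"ty": -1,"tz": 0,"ax": 0,"ay": 0,"az": 0},{"tx": -1,"ty": -1,"tz": 0,"ax": 0,"ay": 0,"az": 0},{"tx": -1,"ty": -1,"tz": 0,"ax": 0,"ay": 0,"az": 0},{"tx": -1,"ty": -1,"tz": 0,"ax": 0,"ay": 0,"az": 0},{"tx": -1,"ty": -1,"tz": 0,"ax": 0,"ay": 0,"az": 0},{"tx": -1,"ty": -1,"tz": 0,"ax": 0,"ay": 0,"az": 0},{"tx": -1,"ty": -1,"tz": 0,"ax": 0,"ay": 0,"az": 0},{"tx": -1,"ty": -1,"tz": 0,"ax": 0,"ay": 0,"az": 0},{"tx": -1,"ty": -1,"tz": 0,"ax": 0,"ay": 0,"az": 0},{"tx": -1,"ty": -1,"tz": 0,"ax": 0,"ay": 0,"az": 0}]' --jaw 0

```text
time_s: 1.65
ee_pos: [0.3997, 0.036, 0.4047]
eef_rot: [3.142, 0.0, 2.699]
force: [1.2, 1.1, 0.4]
grip_width: 0.094
grip_force: 0.0
```

```bash
python3 -c "
from h import *
o=get_obs();print(o['time_s'],o['ee_pos'],o['eef_rot'])
shot('wrist','wm');print(np.array(camera('wrist')['T_tool_cam']).round(3))
K,R,t=load('wm')
for d in (.18,.27,.3,.4):
  print(d,proj('wm',o['ee_pos']-[0,0,d]))
print(proj('wm',[.5305,-.325,.129]), proj('wm',[.5305,-.325,.003]),proj('wm',[.576,.096,.011]))
"
```

```text
1.65 [0.39974289 0.03599711 0.40465192] [3.14154502e+00 5.49173487e-05 2.69873289e+00]
[[-0.    -0.967 -0.256  0.074]
 [ 1.    -0.    -0.    -0.   ]
 [ 0.    -0.256  0.967  0.019]
 [ 0.     0.     0.     1.   ]]
0.18 [319.67881422 247.93342991]
0.27 [319.56090248 206.95241991]
0.3 [319.53731022 198.75277053]
0.4 [319.48421552 180.29935549]
[ 94.16967093 424.18545234] [153.99076895 344.66990637] [407.35391011 270.06000887]
```

Call:
apply_moves --increments '[{"tx": -1,"ty": -1,"tz": 0,"ax": 0,"ay": 0,"az": 0},{"tx": -1,"ty": -1,"tz": 0,"ax": 0,"ay": 0,"az": 0},{"tx": -1,"ty": -1,"tz": 0,"ax": 0,"ay": 0,"az": 0},{"tx": -1,"ty": -1,"tz": 0,"ax": 0,"ay": 0,"az": 0},{"tx": -1,"ty": -1,"tz": 0,"ax": 0,"ay": 0,"az": 0},{"tx": -1,"ty": -1,"tz": 0,"ax": 0,"ay": 0,"az": 0},{"tx": -1,"ty": -1,"tz": 0,"ax": 0,"ay": 0,"az": 0},{"tx": -1,"ty": -1,"tz": 0,"ax": 0,"ay": 0,"az": 0},{"tx": -1,"ty": -1,"tz": 0,"ax": 0,"ay": 0,"az": 0},{"tx": 0,"ty": 0,"tz": 0,"ax": 0,"ay": 0,"az": 0}]'

```text
time_s: 3.0
ee_pos: [0.5284, -0.3235, 0.4034]
eef_rot: [3.141, -0.001, 2.697]
force: [0.4, -0.5, -0.0]
grip_width: 0.094
grip_force: 0.0
```

```bash
python3 -c "
from h import *
shot('wrist','w1')
o=get_obs();print(o['time_s'],o['ee_pos'],o['eef_rot'],proj('w1',[.5305,-.325,.129]), proj('w1',[.5305,-.325,.003]))
"
```

```text
3.05 [ 0.52816944 -0.32229407  0.40371792] [ 3.14125179e+00 -1.42045980e-03  2.69803501e+00] [319.06607008 208.65630572] [319.13122827 182.50179531]
```

View pics/w1.png

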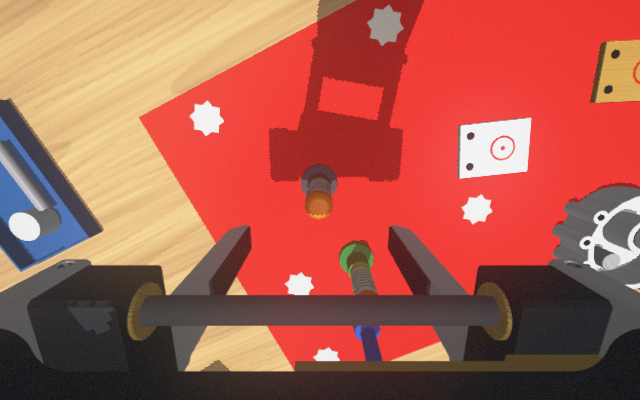

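The wrist view shows the punch right under the gripper: cap about (318,206), dark foot about (320,182). The green one is at (357,262), clear to one side. I'll refine it by colour.

```bash
python3 -c "
from h import *
def seg(f,box,lo,hi):
  h=cv2.cvtColor(cv2.imread('pics/%s.png'%f),cv2.COLOR_BGR2HSV);m=cv2.inRange(h,lo,hi)
  x0,x1,y0,y1=box;v,u=np.nonzero(m[y0:y1,x0:x1]);return u.mean()+x0,v.mean()+y0,len(u),u.min()+x0,u.max()+x0,v.min()+y0,v.max()+y0
L,H=(7,140,60),(25,255,255)
w=seg('w1',(295,345,185,225),L,H);t=seg('t0',(474,498,198,220),L,H);s=seg('s0',(210,235,250,272),L,H)
print(w,t,s)
print('cap',tri([('w1',*w[:2]),('t0',*t[:2]),('s0',*s[:2])]),tri([('w1',*w[:2]),('t0',*t[:2])]))
for f,a in(('w1',w),('t0',t),('s0',s)):print(onz(f,*a[:2],.122))
ft=onz('w1',320,181.5,.013);print('foot',ft)
b=seg('t0',(225,295,160,225),(15,90,90),(32,255,255));print(b,onz('t0',b[0],b[1],.011))
"
```

```text
(np.float64(318.28615384615387), np.float64(204.1723076923077), 650, np.int64(305), np.int64(332), np.int64(190), np.int64(219)) (np.float64(484.8783783783784), np.float64(208.51351351351352), 222, np.int64(477), np.int64(493), np.int64(201), np.int64(216)) (np.float64(222.22435897435898), np.float64(261.64102564102564), 156, np.int64(216), np.int64(229), np.int64(255), np.int64(268))
cap [ 0.52970607 -0.32474197  0.1177843 ] [ 0.53176793 -0.32658068  0.10824003]
[ 0.52796851 -0.32463602  0.122     ]
[ 0.53045698 -0.32259652  0.122     ]
[ 0.53141989 -0.32663932  0.122     ]
foot [ 0.52795948 -0.32248935  0.013     ]
(np.float64(258.93243243243245), np.float64(193.3141891891892), 1480, np.int64(232), np.int64(285), np.int64(170), np.int64(217)) [0.57185968 0.08865658 0.011     ]
```

Call:
apply_moves --increments '[{"tx": -0.09,"ty": -0.05,"tz": 0.9,"ax": 0,"ay": 0,"az": 0},{"tx": 0,"ty": 0,"tz": 1,"ax": 0,"ay": 0,"az": 0},{"tx": 0,"ty": 0,"tz": 1,"ax": 0,"ay": 0,"az": 0},{"tx": 0,"ty": 0,"tz": 0.9,"ax": 0,"ay": 0,"az": 0},{"tx": 0,"ty": 0,"tz": 0.56,"ax": 0,"ay": 0,"az": 0},{"tx": 0,"ty": 0,"tz": 0,"ax": 0,"ay": 0,"az": 0}]'

```text
time_s: 3.8
ee_pos: [0.5297, -0.324, 0.2733]
eef_rot: [3.141, -0.002, 2.699]
force: [-0.6, 0.2, 1.0]
grip_width: 0.0939
grip_force: 0.0
```

Call:
apply_moves --increments '[{"tx": 0,"ty": 0,"tz": 0,"ax": 0,"ay": 0,"az": 0},{"tx": 0,"ty": 0,"tz": 0,"ax": 0,"ay": 0,"az": 0},{"tx": 0,"ty": 0,"tz": 0,"ax": 0,"ay": 0,"az": 0},{"tx": 0,"ty": 0,"tz": 0,"ax": 0,"ay": 0,"az": 0},{"tx": 0,"ty": 0,"tz": 0,"ax": 0,"ay": 0,"az": 0},{"tx": 0,"ty": 0,"tz": 0,"ax": 0,"ay": 0,"az": 0}]' --jaw 1 --force 40

```text
time_s: 4.55
ee_pos: [0.5296, -0.3248, 0.2739]
eef_rot: [-3.142, -0.0, 2.699]
force: [1.4, -0.6, -0.1]
grip_width: 0.0374
grip_force: 0.0
```

Call:
apply_moves --increments '[{"tx": 0,"ty": 0,"tz": 0,"ax": 0,"ay": 0,"az": 0},{"tx": 0,"ty": 0,"tz": 0,"ax": 0,"ay": 0,"az": 0},{"tx": 0,"ty": 0,"tz": 0,"ax": 0,"ay": 0,"az": 0}]'

```text
time_s: 4.92
ee_pos: [0.5296, -0.3248, 0.2738]
eef_rot: [-3.142, 0.0, 2.699]
force: [-0.6, -0.1, -0.3]
grip_width: 0.0265
grip_force: 40.0
```

Call:
apply_moves --increments '[{"tx": 0,"ty": 0,"tz": -0.5,"ax": 0,"ay": 0,"az": 0},{"tx": 0,"ty": 0,"tz": -1,"ax": 0,"ay": 0,"az": 0},{"tx": 0,"ty": 0,"tz": -0.5,"ax": 0,"ay": 0,"az": 0},{"tx": 0.11,"ty": 0.36,"tz": 0,"ax": 0,"ay": 0,"az": 0},{"tx": 0.2,"ty": 0.7,"tz": 0,"ax": 0,"ay": 0,"az": 0}]'

```text
time_s: 5.55
ee_pos: [0.5347, -0.2911, 0.3327]
eef_rot: [3.141, -0.002, 2.698]
force: [0.0, -0.1, -3.1]
grip_width: 0.0266
grip_force: 40.0
```

Call:
apply_moves --increments '[{"tx": 0.3,"ty": 0.94,"tz": 0,"ax": 0,"ay": 0,"az": 0},{"tx": 0.3,"ty": 0.94,"tz": 0,"ax": 0,"ay": 0,"az": 0},{"tx": 0.3,"ty": 0.94,"tz": 0,"ax": 0,"ay": 0,"az": 0},{"tx": 0.3,"ty": 0.94,"tz": 0,"ax": 0,"ay": 0,"az": 0},{"tx": 0.3,"ty": 0.94,"tz": 0,"ax": 0,"ay": 0,"az": 0},{"tx": 0.3,"ty": 0.94,"tz": 0,"ax": 0,"ay": 0,"az": 0},{"tx": 0.3,"ty": 0.94,"tz": 0,"ax": 0,"ay": 0,"az": 0},{"tx": 0.3,"ty": 0.94,"tz": 0,"ax": 0,"ay": 0,"az": 0},{"tx": 0.3,"ty": 0.94,"tz": 0,"ax": 0,"ay": 0,"az": 0},{"tx": 0.3,"ty": 0.94,"tz": 0,"ax": 0,"ay": 0,"az": 0},{"tx": 0.2,"ty": 0.7,"tz": 0,"ax": 0,"ay": 0,"az": 0},{"tx": 0.1,"ty": 0.2,"tz": 0,"ax": 0,"ay": 0,"az": 0}]'

```text
time_s: 7.05
ee_pos: [0.5773, 0.0316, 0.3329]
eef_rot: [-3.141, -0.002, 2.701]
force: [0.4, -0.3, -3.6]
grip_width: 0.0267
grip_force: 40.0
```

Call:
apply_moves --increments '[{"tx": 0,"ty": 0,"tz": 0,"ax": 0,"ay": 0,"az": 0}]'

```text
time_s: 7.18
ee_pos: [0.5774, 0.0301, 0.3333]
eef_rot: [-3.141, -0.001, 2.7]
force: [0.4, -0.5, -3.3]
grip_width: 0.0269
grip_force: 40.0
```

```bash
python3 -c "
from h import *
shot('wrist','w2');shot('top','t2')
o=get_obs();p=o['ee_pos'];print(o['time_s'],p,o['eef_rot'],o['force'],o['grip_width'],proj('w2',[.576,.0965,.011]),proj('w2',p-[0,0,.27]))
"
```

```text
7.275 [0.57760971 0.02917823 0.33361942] [-3.14130061e+00 -3.32300728e-04  2.69843495e+00] [-0.33686966 -0.64189051 -1.78306286] 0.02660628280620899 [374.552587   167.24479167] [318.92235544 207.86827037]
```

View pics/w2.png

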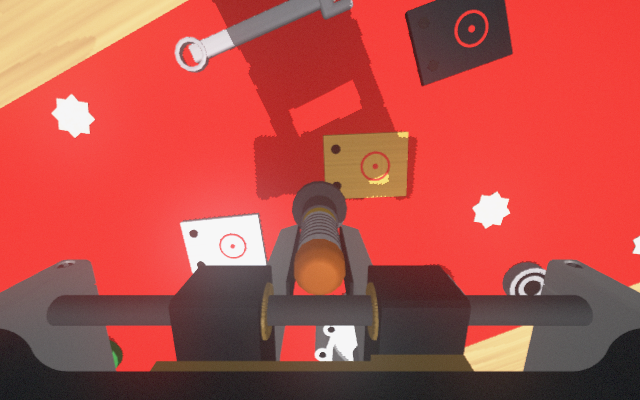

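The wrist view shows the held punch (foot about (320,203), cap about (320,265)) and the brass ring uncovered, with its dot at about (375,166). I'll find the dot by colour and overlay the predicted foot and cap circles to check for tilt or offset in the grip.

```bash
python3 -c "
from h import *
im=cv2.imread('pics/w2.png');K,R,t=load('w2')
# red ring within brass
h=cv2.cvtColor(im,cv2.COLOR_BGR2HSV)
x0,y0,x1,y1=358,148,393,186
c=h[y0:y1,x0:x1];m=((c[:,:,0]<9)|(c[:,:,0]>170))&(c[:,:,1]>120)
v,u=np.nonzero(m);e=cv2.fitEllipse(cv2.convexHull(np.c_[u,v].astype(np.int32)).astype(np.float32))
d=np.hypot(u+x0-375,v+y0-166)<5
print('ring',e[0][0]+x0,e[0][1]+y0,e[1],'dot',u[d].mean()+x0,v[d].mean()+y0,d.sum())
ring=(e[0][0]+x0,e[0][1]+y0);dot=(u[d].mean()+x0,v[d].mean()+y0)
print(onz('w2',*ring,.011),onz('w2',*dot,.011),tri([('w2',*dot),('t0',254.5,191.2)]),tri([('w2',*dot),('t0',254.5,191.2),('s0',343,180.5)]))
p=np.array([.5776,.0292,.3336])
S=4;x0,y0=250,130
big=cv2.resize(im[y0:y0+160,x0:x0+160],None,fx=S,fy=S,interpolation=cv2.INTER_CUBIC)[:600]
def circ(dz,r,col):
  a=np.linspace(0,2*np.pi,60);q=np.array([proj('w2',p+[r*np.cos(b),r*np.sin(b),-dz]) for b in a]);q=((q+.5-[x0,y0])*S).astype(int)
  cv2.polylines(big,[q],True,col,1)
circ(.27,.025,(255,255,0));circ(.26,.025,(0,255,0));circ(.144,.014,(255,0,0))
cv2.imwrite('pics/c1.png',big)
"
```

```text
ring 374.7205696105957 165.58941650390625 (28.328447341918945, 30.123119354248047) dot 374.90909090909093 166.0909090909091 22
[0.57441486 0.09735178 0.011     ] [0.57500539 0.09732806 0.011     ] [ 0.57783889  0.09913639 -0.00166951] [0.57441375 0.09607839 0.0021925 ]
```

View pics/c1.png

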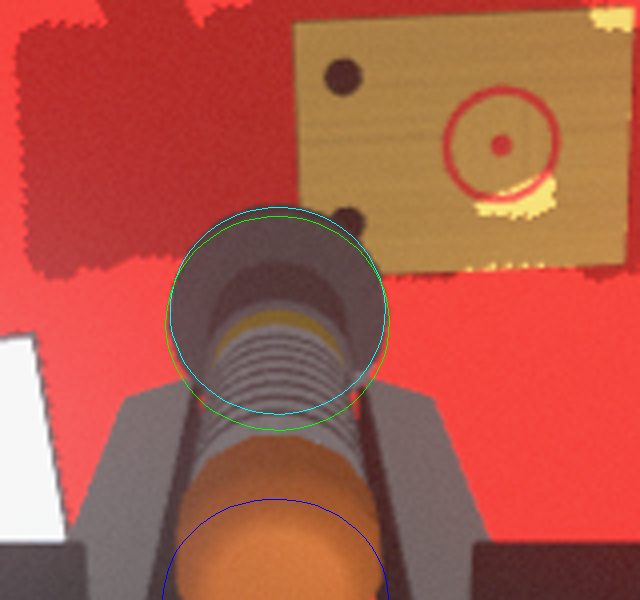

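The overlay matches: the punch hangs straight, with the yellow band showing (cocked), and the dot is at (0.5749, 0.0973). I'm moving over it to about 5 mm above contact.

Call:
apply_moves --increments '[{"tx": 0.25,"ty": 0.5,"tz": 0,"ax": 0,"ay": 0,"az": 0},{"tx": 0.5,"ty": 0.9,"tz": 0,"ax": 0,"ay": 0,"az": 0},{"tx": 0.3,"ty": 0.6,"tz": 0,"ax": 0,"ay": 0,"az": 0},{"tx": 0,"ty": 0,"tz": 0.8,"ax": 0,"ay": 0,"az": 0},{"tx": 0,"ty": 0,"tz": 0.5,"ax": 0,"ay": 0,"az": 0},{"tx": 0,"ty": 0,"tz": 0.25,"ax": 0,"ay": 0,"az": 0},{"tx": 0,"ty": 0,"tz": 0,"ax": 0,"ay": 0,"az": 0},{"tx": 0,"ty": 0,"tz": 0,"ax": 0,"ay": 0,"az": 0}]'

```text
time_s: 8.28
ee_pos: [0.5752, 0.0972, 0.288]
eef_rot: [3.141, 0.001, 2.699]
force: [0.6, 1.3, -3.2]
grip_width: 0.0265
grip_force: 40.0
```

```bash
python3 -c "
from h import *
im,K,R,t=shot('wrist','w3')
o=get_obs();p=o['ee_pos'];Rm=Ro.from_euler('xyz',o['eef_rot']).as_matrix()
print(o['time_s'],p,o['eef_rot'],o['force'])
f=p+Rm[:,2]*.2708;print('foot',f,'d tool', Rm.T@(np.array([.5749,.0973,.011])-f)/.03)
im=cv2.imread('pics/w3.png');u,v=proj('w3',[.5749,.0973,.011]);print(u,v)
x0,y0=int(u)-80,int(v)-75
big=cv2.resize(im[y0:y0+150,x0:x0+160],None,fx=4,fy=4,interpolation=cv2.INTER_CUBIC)
# blank outline check: corners predicted from spot
h=cv2.cvtColor(im,cv2.COLOR_BGR2HSV)
cv2.circle(big,(int((u-x0)*4),int((v-y0)*4)),4,(255,0,0),-1);cv2.imwrite('pics/c3.png',big)
"
```

```text
8.325 [0.57519953 0.09718125 0.2880691 ] [3.14097763e+00 9.60807453e-04 2.69850061e+00] [-0.16706745  0.09193293 -3.55138787]
foot [0.57550599 0.09722017 0.01726927] d tool [ 0.01959081 -0.00638469  0.20895313]
319.39249652852567 204.30628483955653
```

View pics/c3.png

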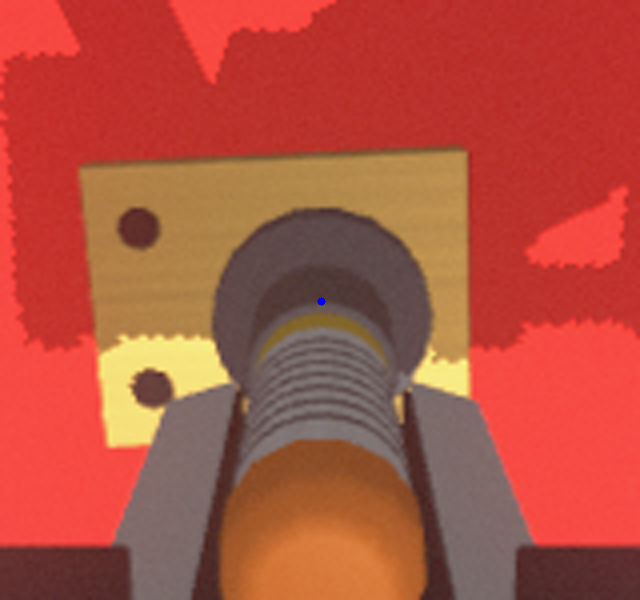

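The punch is centred 6 mm above the spot and still cocked (yellow band visible, foot centre about (321,300) in the crop, on the marker). Next I'm lowering to contact and pressing.

Call:
apply_moves --increments '[{"tx": 0.02,"ty": 0,"tz": 0.1,"ax": 0,"ay": 0,"az": 0},{"tx": 0,"ty": 0,"tz": 0.07,"ax": 0,"ay": 0,"az": 0},{"tx": 0,"ty": 0,"tz": 0.05,"ax": 0,"ay": 0,"az": 0},{"tx": 0,"ty": 0,"tz": 0,"ax": 0,"ay": 0,"az": 0}]'

```text
time_s: 8.82
ee_pos: [0.5747, 0.0975, 0.2818]
eef_rot: [3.141, 0.002, 2.699]
force: [-1.5, -0.6, 7.4]
grip_width: 0.0264
grip_force: 40.0
```

Call:
apply_moves --increments '[{"tx": 0,"ty": 0,"tz": 0.07,"ax": 0,"ay": 0,"az": 0},{"tx": 0,"ty": 0,"tz": 0.07,"ax": 0,"ay": 0,"az": 0},{"tx": 0,"ty": 0,"tz": 0.07,"ax": 0,"ay": 0,"az": 0},{"tx": 0,"ty": 0,"tz": 0.07,"ax": 0,"ay": 0,"az": 0},{"tx": 0,"ty": 0,"tz": 0,"ax": 0,"ay": 0,"az": 0}]'

```text
time_s: 9.45
ee_pos: [0.5744, 0.0976, 0.2719]
eef_rot: [-3.141, -0.001, 2.699]
force: [0.0, 0.0, -3.9]
grip_width: 0.0266
grip_force: 40.0
```

Force went from +7 N back to −4 N after about 10 mm of travel, so the spring snapped over. I'll press 1.5 mm more to seat it at the stop.

Call:
apply_moves --increments '[{"tx": 0,"ty": 0,"tz": 0.03,"ax": 0,"ay": 0,"az": 0},{"tx": 0,"ty": 0,"tz": 0.02,"ax": 0,"ay": 0,"az": 0},{"tx": 0,"ty": 0,"tz": 0,"ax": 0,"ay": 0,"az": 0}]'

```text
time_s: 9.82
ee_pos: [0.5747, 0.0975, 0.2717]
eef_rot: [3.141, 0.001, 2.699]
force: [-1.6, 0.0, 5.6]
grip_width: 0.0265
grip_force: 40.0
```

Firm contact at the stop. Now I'm opening gently and letting the fingers clear, then retreating straight up.

Call:
apply_moves --increments '[{"tx": 0,"ty": 0,"tz": 0,"ax": 0,"ay": 0,"az": 0},{"tx": 0,"ty": 0,"tz": 0,"ax": 0,"ay": 0,"az": 0},{"tx": 0,"ty": 0,"tz": 0,"ax": 0,"ay": 0,"az": 0},{"tx": 0,"ty": 0,"tz": 0,"ax": 0,"ay": 0,"az": 0},{"tx": 0,"ty": 0,"tz": 0,"ax": 0,"ay": 0,"az": 0},{"tx": 0,"ty": 0,"tz": 0,"ax": 0,"ay": 0,"az": 0},{"tx": 0,"ty": 0,"tz": 0,"ax": 0,"ay": 0,"az": 0},{"tx": 0,"ty": 0,"tz": 0,"ax": 0,"ay": 0,"az": 0}]' --jaw 0

```text
time_s: 10.82
ee_pos: [0.5745, 0.0975, 0.2708]
eef_rot: [-3.142, -0.0, 2.699]
force: [-0.4, 0.3, 0.3]
grip_width: 0.094
grip_force: 0.0
```

Call:
apply_moves --increments '[{"tx": 0,"ty": 0,"tz": -0.4,"ax": 0,"ay": 0,"az": 0},{"tx": 0,"ty": 0,"tz": -0.8,"ax": 0,"ay": 0,"az": 0},{"tx": 0,"ty": 0,"tz": -1,"ax": 0,"ay": 0,"az": 0},{"tx": 0,"ty": 0,"tz": -1,"ax": 0,"ay": 0,"az": 0},{"tx": 0,"ty": 0,"tz": -1,"ax": 0,"ay": 0,"az": 0},{"tx": 0,"ty": 0,"tz": -0.5,"ax": 0,"ay": 0,"az": 0},{"tx": 0,"ty": 0,"tz": 0,"ax": 0,"ay": 0,"az": 0}]'

```text
time_s: 11.7
ee_pos: [0.5744, 0.0975, 0.4126]
eef_rot: [3.141, 0.001, 2.699]
force: [-0.3, 0.3, -0.0]
grip_width: 0.094
grip_force: 0.0
```

```bash
python3 -c "
from h import *
shot('wrist','w4');o=get_obs();print(o['time_s'],o['ee_pos'])
im=cv2.imread('pics/w4.png');u,v=proj('w4',[.5749,.0973,.011]);x0,y0=int(u)-80,int(v)-75
big=cv2.resize(im[y0:y0+150,x0:x0+160],None,fx=4,fy=4,interpolation=cv2.INTER_CUBIC)
for z,r,c in((.011,.025,(255,255,0)),(.127,.014,(255,0,0))):
  q=np.array([proj('w4',[.5749+r*np.cos(b),.0973+r*np.sin(b),z]) for b in np.linspace(0,6.28,60)])
  cv2.polylines(big,[((q+.5-[x0,y0])*4).astype(int)],True,c,1)
cv2.imwrite('pics/c4.png',big)"
```

```text
11.75 [0.57441864 0.09754166 0.41138737]
```

View pics/c4.png

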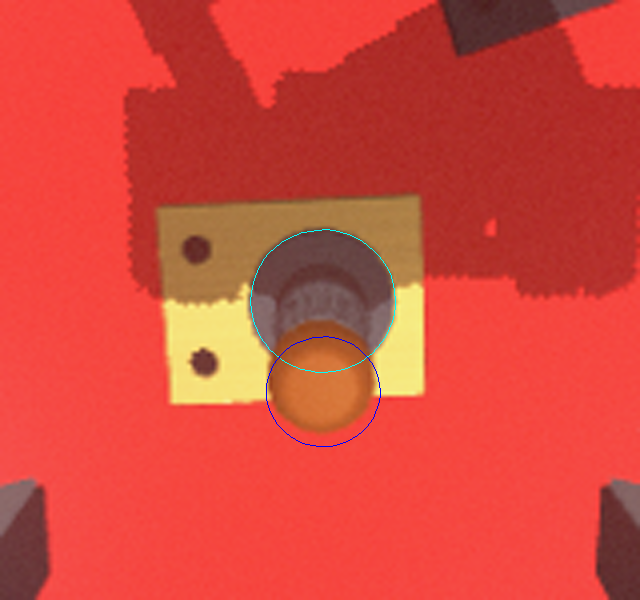

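The punch stands upright. Its foot lies exactly on the predicted circle (centre (323,301) in the crop), the yellow band is hidden and the gripper is clear. I'm handing in.

```bash
python3 -c "
from h import *
print(hand_in())"
```

```text
the job is handed in; nothing more can be done
None
```

The orange-capped punch was pressed until its spring snapped on the brass blank's drill spot and stands there upright and centred, barrel down; I handed the job in at about 12 s.

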